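# Make up two job trays at the jeweller's bench

## Robot

A 6-joint arm with a two-finger parallel gripper is mounted at the origin on the work surface. World frame = base frame: x ahead of the robot, y to its left, z up, the work surface at z = 0. Lengths are in m, angles in rad, forces in N, time in s.
With the tool pointing down it reaches from about 0.375 to 0.9 m from the base axis. Payload 3.1 kg.
Tool frame: the origin (TCP) lies at the very end of the fingers, on their centre line; the grasp point (between the pads) lies 19 mm behind it; z points along the fingers, y is the line along which they close (so a half turn about z gives the same grasp; the last joint's range is limited). The gripper opens to 87 mm and grips with 3 to 60 N. Pads are 19 mm wide; open, the fingers measure 117 mm over their backs; the gripper's body (75 mm by 190 mm) begins 51 mm behind the grasp point.
Start: joints at [0.978, 0.527, 1.433, -0, 1.181, -0.178], TCP at [0.252, 0.572, 0.223] pointing down, gripper open.
Joint ranges: [-3.08, 3.08], [-0.75, 2.2], [0.22, 2.44], [-1.43, 4.57], [0, 2.65], [-2.85, 2.85]. Speed limits (rad/s): [2.79, 2.79, 3.14, 3.14, 3.14, 3.14].

## Interface

Orientations are given as a unit quaternion [x, y, z, w].
In Python, from rig import robot gives the robot as it stands. The module is installed in compiled form; this text tells all that it offers.
- The arm moves only by the tool play_rows, never from a script. Its argument "steps" is one flat list of numbers, 5 for each row, row after row: the opening, from -1 (shut) to 1 (fully open), then the shift along the tool's x, y, z as a fraction of full scale, then the turn about the tool's z as a fraction of full scale. In form: [claw, tx, ty, tz, twist, claw, tx, ty, tz, twist, ...]. A call has exactly 10 rows; each row shifts and turns the commanded pose from where the row before left it, along the tool's axes as they then stand; what a row does not reach is not made up. Full scale, the value 1, is 0.03 m for a shift and 0.1 rad for a turn. A row lasts 1/10 s, in which the tool goes at most 50 mm and 8.59 degrees, less where a joint would pass 70% of its speed; a pose out of reach is approached as far as the arm can. A call with a number of a shift or a turn outside -1 to 1 is refused whole. A call with a gripper value outside its range is refused whole. The fingers move at their own pace and stop on an object; "grip_force" is the grip in N (left out, the last holds). Time passes only in rows, so rows that do not move let the fingers close, or fill a call up. It gives the time, the measured TCP pose, the force, the opening and the grip force at its end, in the units of the state.
- robot.get_obs(): the state, without advancing time (a new reading comes with each control period).
- robot.camera(name): name is "scene" or "top"; returns a dict with "image" (480x640x3 uint8, red, green, blue), "mtx" (3x3 intrinsics, pixels), "D" ([k1, k2, p1, p2, k3] as OpenCV has them; the pictures are not rectified), "rvec" (rotation vector, rad) and "tvec" (3), from world to camera coordinates, as OpenCV has them. Camera axes: x right, y down, z forward; pixel columns grow to the right and rows downward; lengths in m; the calibration is good to about 2 mm. A picture is of the moment at which its call begins. There is no depth.
- robot.hand_in(): hands the job in; it is judged then, once.
The state is a dict: "time": time; "q": joint angles; "joint_velocities": joint speeds; "joint_torque": joint torques, N m; "position": TCP position; "tool_rot": TCP orientation; "ft_force": force on the tool from outside, world axes, zero at the start; "moment": the same for the moment, N m; "grip_width": finger opening in m; "grip_force": force on a finger pad.
Only numpy, scipy, OpenCV 4.12 (cv2) and the standard library are available. Lean on these libraries where they do the work, as an engineer would, in place of code of your own. Each camera call takes 0.05 s, during which the arm holds its last target. There are 200 camera calls.

## Task

Make up the two job trays from the stock standing on the bench, one thing to a pocket, counting pockets from the end with the brass pull: the long tray gets the steel doming block, then the larger wax tube, then the compound tin; the short tray gets the wax slab, then the felt bob. Set each thing down, without dropping it, upright as it stood and flat on the floor of its pocket, and leave the smaller wax tube and the bur block where they are.

Things in the scene. Friction and masses are not known exactly. Their poses are not given: they have to be found in the camera images.
- long_tray: The longer wooden job tray, 218 x 76 x 14 mm, three square pockets in a row. Fixed. Origin: centre of underside, on the bench; x along the row towards the brass pull (18 x 44 x 12 mm, outside the +x end), z up. Pockets 66 x 66 mm inside, walls 5 mm thick, floor 4 mm and wall tops 14 mm above the bench. Pocket centres: x = +71 mm (first, next to the pull), 0 (second) and -71 mm (third), y = 0.
- short_tray: The shorter wooden job tray, 147 x 76 x 14 mm, two square pockets in a row. Fixed. Origin: centre of underside, on the bench; x along the row towards the brass pull (18 x 44 x 12 mm, outside the +x end), z up. Pockets 66 x 66 mm inside, walls 5 mm thick, floor 4 mm and wall tops 14 mm above the bench. Pocket centres: x = +35.5 mm (first, next to the pull) and -35.5 mm (second), y = 0.
- doming_block: Steel doming block: a 40 mm cube with round dark hollows of various sizes on its faces (four on top), about 480 g. Origin: centre of the underside; x and y square to its sides, z up.
- tall_tube: Larger ring-wax tube: upright blue wax tube, 34 mm outer diameter, 18 mm bore, 50 mm tall, about 35 g. Origin: centre of the underside; z up along the bore.
- wax_slab: Blue carving-wax slab standing on edge: 46 mm (its x) by 24 mm (its y) by 40 mm tall (z), about 45 g. Origin: centre of the underside.
- compound_tin: Round aluminium tin of polishing compound with a slightly wider screw lid, 48 mm diameter, 36 mm tall, about 90 g. Origin: centre of the underside; z up.
- felt_bob: Grey felt polishing bob: cylinder of 34 mm diameter up to 30 mm, then rounded in to a dome, 42 mm tall, about 30 g, standing dome up. Origin: centre of the underside; z up.
- spare_tube: Smaller ring-wax tube, to be left alone: upright, blue, 24 mm outer diameter, 26 mm tall, loose. Origin: centre of the underside; z up.
- bur_block: Bur block, to be left alone: dark wooden block 50 (x) x 36 (y) x 28 mm with four thin steel burs standing in it, 61 mm tall in all, loose. Origin: centre of the underside.
There are look-alikes about, which are no part of the job. Leave any blue, orange or turquoise look-alike of the short_tray alone.

How it is judged:
By the outcome, as a careful person would: the job done as asked, in the order asked, and still so for the second after the job is handed in, with the robot touching nothing.
It also fails if it takes over 125 s, if anything falls off the work surface, if the arm or the gripper's body presses on something with over 40 N, if the wrist force passes 120 N, or if a joint passes its speed limit or range.

## Working session

There is one attempt and no reset: what is moved stays moved. The work goes in short steps, Python scripts to look and compute and a tool call to move; the robot and the scene stay as the last step left them, time stands still between calls to the robot, and variables do not carry over. Pictures are saved under pics/ and viewed, at most 14 in all, crops included, and the job is handed in when it is done.

Besides the shell and the picture viewer there is one more tool, called after "Call:" as name(argument=value, ...), one argument or row to a line, values as JSON. play_rows: Moves the arm, as the interface text tells. Shift numbers are shares of 0.03 m and turn numbers shares of 0.1 rad, none past 1 either way. Its arguments: {"type":"object","properties":{"steps":{"type":"array"},"grip_force":{"type":"number"}},"required":["steps"]}

```bash
mkdir -p pics; cat > h.py <<'E'
import numpy as np, cv2
from rig import robot
def snap(n,f):
    c=robot.camera(n); cv2.imwrite(f,c["image"][:,:,::-1]); np.save(f[:-4]+".npy",c["image"]); return c
def ray(c,uv,z):
    R=cv2.Rodrigues(np.array(c["rvec"],float))[0]; t=np.array(c["tvec"],float).reshape(3)
    p=cv2.undistortPoints(np.array(uv,float).reshape(-1,1,2),np.array(c["mtx"]),np.array(c["D"])).reshape(-1,2)
    d=np.c_[p,np.ones(len(p))]@R; o=-R.T@t
    return o+d*((z-o[2])/d[:,2])[:,None]
def proj(c,P):
    return cv2.projectPoints(np.array(P,float).reshape(-1,1,3),np.array(c["rvec"],float),np.array(c["tvec"],float),np.array(c["mtx"]),np.array(c["D"]))[0].reshape(-1,2)
E
python3 - <<'E'
from h import *
for n in("scene","top"):
    c=snap(n,f"pics/{n}0.png"); R=cv2.Rodrigues(np.array(c["rvec"],float))[0]; print(n,-R.T@np.array(c["tvec"]).reshape(3),R[2])
o=robot.get_obs(); print(o["position"],o["tool_rot"],o["grip_width"],o["time"])
E
```

```text
scene [1.02109608 0.53480573 0.62188104] [-0.54660515 -0.56723941 -0.61600509]
top [ 0.39753024 -0.01430967  1.00576012] [ 0.08635324  0.0316109  -0.99576296]
[0.2514756  0.57148368 0.22166617] [ 2.05916325e-01  9.78569138e-01 -8.79764999e-04 -3.68570688e-04] 0.086898641007488 0.1
```

View pics/top0.png

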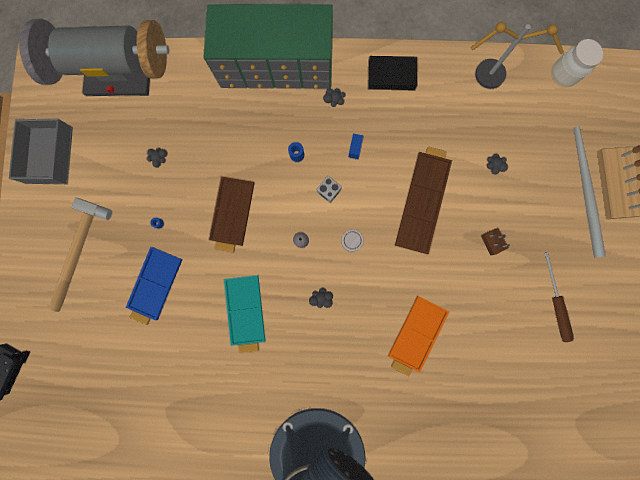

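View pics/scene0.png

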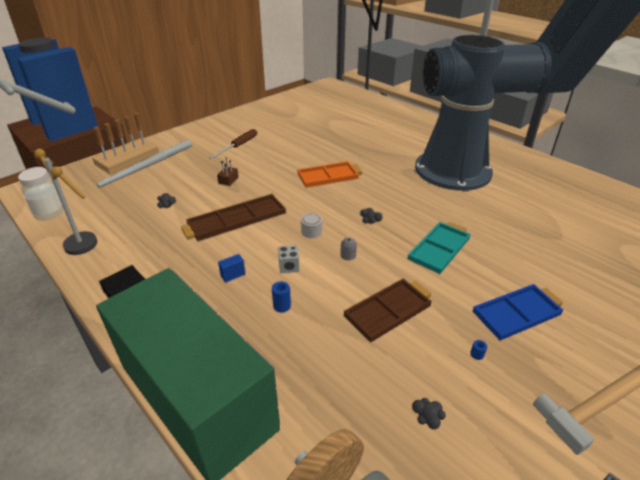

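Top view: the two wooden (brown) trays are the long one at (424,202), pull at (436,152), and the short one at (232,213), pull at (226,246). The blue (155,285), turquoise (245,311) and orange (418,335) trays are look-alikes. 

Stock:
- Larger tube (296,152); the smaller tube to leave is at (157,223).
- Slab (356,147), doming block (328,188), bob (301,240), tin (352,240).
- Bur block (495,241), to be left.

Next I'll measure these and confirm them in one crop.

```bash
cat > meas.py <<'E'
from h import *
import sys
def masks(im):
    hsv=cv2.cvtColor(im,cv2.COLOR_RGB2HSV); H,S,V=[hsv[...,i].astype(int) for i in range(3)]
    return dict(blue=(H>100)&(H<130)&(S>130), brown=(V<125)&(S>70)&(H<20), grey=(S<60))
def blob(m,seed,r=70):
    n,l,st,ce=cv2.connectedComponentsWithStats(cv2.morphologyEx(m.astype(np.uint8),cv2.MORPH_CLOSE,np.ones((5,5))))
    d=[1e9]+[np.hypot(*(ce[i]-seed)) if st[i,4]>60 else 1e9 for i in range(1,n)]
    c,_=cv2.findContours((l==int(np.argmin(d))).astype(np.uint8),cv2.RETR_EXTERNAL,cv2.CHAIN_APPROX_NONE)
    return max(c,key=len).reshape(-1,2)
def rect(c,k,z):
    P=ray(c,k,z)[:,:2]; (x,y),(w,h),a=cv2.minAreaRect((P*1000).astype(np.float32))
    return np.round([x,y,w,h,a],1)
ITEMS=dict(long=("brown",(424,202),.010),short=("brown",(232,213),.010),tube=("blue",(296,152),.025),slab=("blue",(356,147),.02),
 dome=("grey",(328,188),.02),bob=("grey",(301,240),.02),tin=("grey",(352,240),.018),spare=("blue",(157,223),.013),bur=("brown",(494,241),.014))
E
python3 - <<'E'
from meas import *
c=robot.camera("top"); im=c["image"]; m=masks(im); out=cv2.resize(im,None,fx=2,fy=2,interpolation=cv2.INTER_CUBIC)[:,:,::-1].copy()
for k,(mm,s,z) in ITEMS.items():
    b=blob(m[mm],s); print(k,b.min(0),b.max(0),rect(c,b,z)); cv2.drawContours(out,[b*2+1],-1,(0,255,255),1)
cv2.imwrite("pics/crop1.png",out[200:620,270:1050])
E
```

```text
long [395 151] [451 253] [ 565.4 -220.8   77.8  224.2   76. ]
short [209 176] [254 251] [526.7 208.8  78.4 162.5  81.5]
tube [288 143] [303 161] [667.4  65.2  43.4  31.7  19.9]
slab [349 134] [362 158] [684.5 -66.3  22.8  54.5  79.9]
dome [317 176] [340 202] [585.9  -9.2  43.2  44.6  52.3]
bob [293 233] [308 247] [470.9  49.6  30.8  33.    1.5]
tin [342 230] [363 251] [472.8 -64.3  46.1  46.    1.4]
spare [151 218] [163 227] [502.8 376.2  20.5  28.3   1.3]
bur [481 228] [509 254] [ 480.5 -379.9   51.9   50.6   26.9]
```

View pics/crop1.png

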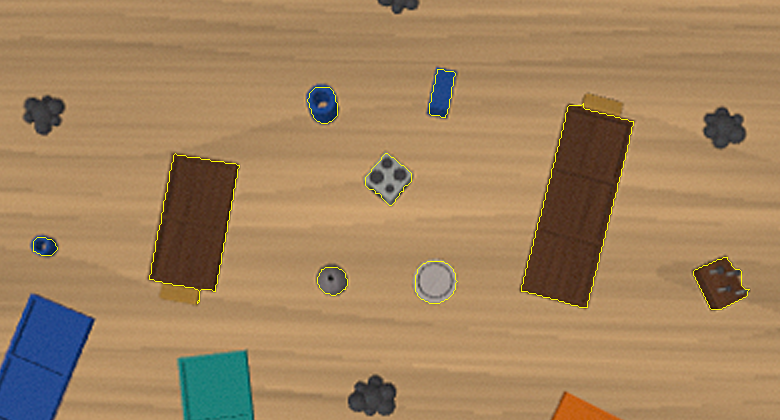

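```bash
python3 - <<'E'
from meas import *
c=robot.camera("scene"); m=masks(c["image"])
for k,s in dict(tube=(281,297),slab=(232,268),dome=(289,260),bob=(348,249),tin=(312,226)).items():
    mm,_,z=ITEMS[k]; b=blob(m[mm],s); q=(b.min(0)+b.max(0))/2; print(k,b.min(0),b.max(0),ray(c,[q],z)[0].round(3))
for k,s in dict(long=(237,216),short=(388,310)).items():
    b=blob(m["brown"],s); print(k,rect(c,b,.007))
t=robot.camera("top")
P=ray(t,[(222.5,176.5),(254,181.5),(242.5,245.5),(210,239.5)],.012)[:,:2]*1000
print(P.round(1),P.mean(0),[np.linalg.norm(P[i]-P[i-1]).round(1) for i in range(4)])
E
```

```text
tube [273 282] [289 311] [0.665 0.066 0.025]
slab [219 255] [243 280] [ 0.683 -0.067  0.02 ]
dome [279 246] [298 272] [ 0.584 -0.008  0.02 ]
bob [341 238] [355 259] [0.473 0.052 0.02 ]
tin [301 214] [321 237] [ 0.472 -0.061  0.018]
long [ 560.4 -219.6   92.7  222.2   76. ]
short [531.7 208.9  83.2 156.4  81.7]
[[610.9 231.1]
 [600.6 158.8]
 [455.9 178.8]
 [467.5 252.6]] [533.72760821 205.32544425] [np.float64(145.0), np.float64(73.0), np.float64(146.1), np.float64(74.8)]
```

```bash
cat > go.py <<'E'
import sys, numpy as np
from scipy.spatial.transform import Rotation as Ro
from rig import robot
# args: chain of x,y,z(mm),yaw of tool Y (deg)
o=robot.get_obs(); R=Ro.from_quat(o["tool_rot"]).as_matrix(); p=np.array(o["position"])
yaw=np.degrees(np.arctan2(R[1,1],R[0,1]))
print("t",round(o["time"],1),"p",(p*1000).round(1),"yaw",yaw.round(1),"tilt",R[2,2].round(4),"w",round(o["grip_width"]*1000,1),"gf",round(o["grip_force"],1),"F",np.round(o["ft_force"],1))
for a in sys.argv[1:]:
    x,y,z,w=map(float,a.split(","))
    d=(yaw-w)/np.degrees(.1); b=np.radians(w); Y=np.array([np.cos(b),np.sin(b),0]); Z=np.array([0,0,-1.]); X=np.cross(Y,Z)
    D=np.array([x,y,z])/1000-p; print(a,"twist",d.round(2),"then tx,ty,tz",(np.array([X,Y,Z])@D/.03).round(2)); p=np.array([x,y,z])/1000; yaw=w
E
python3 go.py 585,-9,120,50 585,-9,16,50 585,-9,110,50
```

```text
t 0.2 p [251.7 571.7 222.1] yaw 66.2 tilt -1.0 w 87.2 gf 0.0 F [ 0.1 -1.   0.5]
585,-9,120,50 twist 2.83 then tx,ty,tz [-20.95  -7.69   3.4 ]
585,-9,16,50 twist 0.0 then tx,ty,tz [0.   0.   3.47]
585,-9,110,50 twist 0.0 then tx,ty,tz [ 0.    0.   -3.13]
```

Call:
play_rows(
  steps=[1,0,0,0,0.95,1,0,0,0,0.95,1,0,0,0,0.93,1,-1,-0.37,0,0,1,-1,-0.37,0,0,1,-1,-0.37,0,0,1,-1,-0.37,0,0,1,-1,-0.37,0,0,1,-1,-0.37,0,0,1,-1,-0.37,0,0],
  grip_force=40,
)

```text
time: 1.25
position: [0.3633, 0.3764, 0.2226]
tool_rot: [0.342, 0.94, 0.0, 0.0]
ft_force: [-0.4, 0.4, -0.9]
grip_width: 0.087
grip_force: 0.0
```

Call:
play_rows(
  steps=[1,-1,-0.37,0,0,1,-1,-0.37,0,0,1,-1,-0.37,0,0,1,-1,-0.37,0,0,1,-1,-0.37,0,0,1,-1,-0.37,0,0,1,-1,-0.37,0,0,1,-1,-0.37,0.5,0,1,-1,-0.37,0.5,0,1,-1,-0.37,0.5,0],
)

```text
time: 2.25
position: [0.5221, 0.0985, 0.1772]
tool_rot: [0.342, 0.94, 0.0, 0.0]
ft_force: [1.6, -0.0, 0.2]
grip_width: 0.0871
grip_force: 0.0
```

```bash
python3 go.py 585,-9,80,50 585,-9,17,50 585,-9,100,50
```

```text
t 2.2 p [522.1  98.5 177.2] yaw 50.0 tilt -1.0 w 87.1 gf 0.0 F [ 1.6 -0.   0.2]
585,-9,80,50 twist 0.0 then tx,ty,tz [-3.91 -1.4   3.24]
585,-9,17,50 twist 0.0 then tx,ty,tz [0.  0.  2.1]
585,-9,100,50 twist 0.0 then tx,ty,tz [ 0.    0.   -2.77]
```

Call:
play_rows(
  steps=[1,-0.98,-0.35,0.5,0,1,-0.98,-0.35,0.5,0,1,-0.98,-0.35,0.5,0,1,-0.97,-0.35,0.54,0,1,0,0,1,0,1,0,0,1,0,1,0,0,0.8,0,1,0,0,0.5,0,-1,0,0,0,0,-1,0,0,0,0],
)

```text
time: 3.25
position: [0.5847, -0.0078, 0.0177]
tool_rot: [0.342, 0.94, 0.0, 0.0]
ft_force: [1.4, -0.4, 0.3]
grip_width: 0.0778
grip_force: 0.0
```

Call:
play_rows(
  steps=[-1,0,0,0,0,-1,0,0,0,0,-1,0,0,0,0,-1,0,0,0,0,-1,0,0,0,0,-1,0,0,0,0,-1,0,0,-0.3,0,-1,0,0,-0.8,0,-1,0,0,-0.8,0,-1,0,0,-0.8,0],
)

```text
time: 4.25
position: [0.5838, -0.0073, 0.0984]
tool_rot: [0.342, 0.94, 0.0, -0.001]
ft_force: [0.2, 0.6, -5.2]
grip_width: 0.0393
grip_force: 40.0
```

```bash
python3 go.py 633,-237,98,76 633,-237,30,76 633,-237,21,76; python3 -c "
from h import *
snap('scene','pics/s1.png')"
```

```text
t 4.2 p [583.8  -7.3  98.4] yaw 50.0 tilt -1.0 w 39.3 gf 40.0 F [ 0.2  0.6 -5.2]
633,-237,98,76 twist -4.54 then tx,ty,tz [-3.44 -7.03  0.01]
633,-237,30,76 twist 0.0 then tx,ty,tz [0.   0.   2.27]
633,-237,21,76 twist 0.0 then tx,ty,tz [0.  0.  0.3]
```

View pics/s1.png

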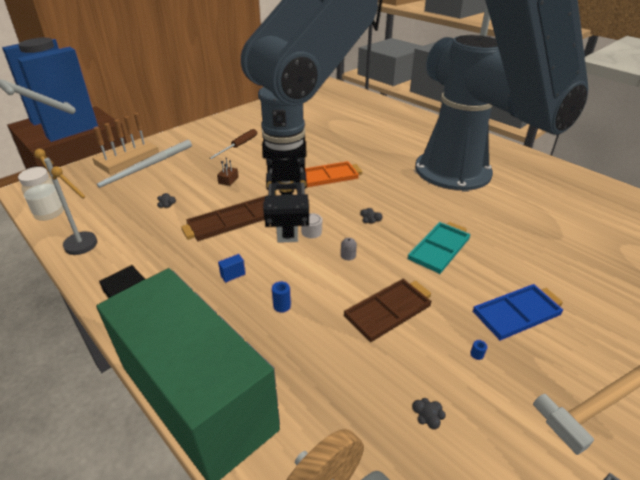

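The block is held (opening 39 mm, 5 N of weight). Next: carry it to the first pocket of the long tray.

Call:
play_rows(
  steps=[-1,0,0,0,-0.9,-1,0,0,0,-0.9,-1,0,0,0,-0.9,-1,0,0,0,-0.92,-1,0,0,0,-0.92,-1,-0.3,-0.6,0,0,-1,-0.4,-0.85,0,0,-1,-0.45,-0.9,0,0,-1,-0.45,-0.9,0,0,-1,-0.45,-0.9,0,0],
)

```text
time: 5.3
position: [0.6136, -0.1439, 0.0969]
tool_rot: [0.122, 0.993, 0.001, -0.001]
ft_force: [0.5, 0.0, -4.8]
grip_width: 0.0396
grip_force: 40.0
```

Call:
play_rows(
  steps=[-1,-0.45,-0.9,0,0,-1,-0.45,-0.9,0,0,-1,-0.35,-0.75,0,0,-1,-0.14,-0.33,0,0,-1,0,0,0.6,0,-1,0,0,0.8,0,-1,0,0,0.6,0,-1,0,0,0.2,0,-1,0,0,0,0,-1,0,0,0,0],
)

```text
time: 6.3
position: [0.634, -0.2372, 0.0328]
tool_rot: [0.121, 0.993, -0.0, 0.0]
ft_force: [0.0, -0.3, -5.4]
grip_width: 0.0396
grip_force: 40.0
```

```bash
python3 go.py 633,-237,21.6,76; python3 -c "
from h import *
c=snap('top','pics/t1.png'); c=snap('scene','pics/s2.png')
im=c['image'][150:290,150:340,::-1]; cv2.imwrite('pics/s2c.png',cv2.resize(im,None,fx=4,fy=4,interpolation=2))"
```

```text
t 6.3 p [ 634.  -237.2   32.8] yaw 76.1 tilt -1.0 w 39.6 gf 40.0 F [ 0.  -0.3 -5.4]
633,-237,21.6,76 twist 0.01 then tx,ty,tz [ 0.04 -0.    0.37]
```

View pics/s2c.png

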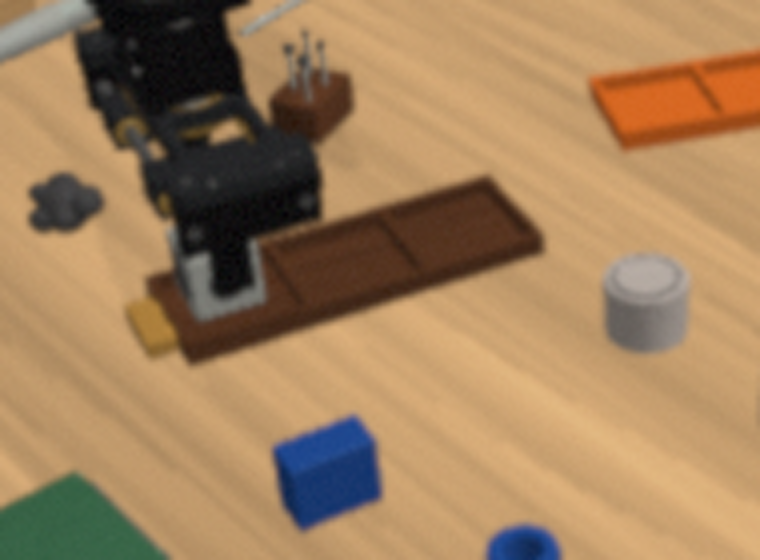

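The block hangs square over the first pocket, next to the pull at crop (150,325). I'll lower the last bit, release and rise.

Call:
play_rows(
  steps=[-1,0,0,0.15,0,-1,0,0,0.1,0,-1,0,0,0.08,0,-1,0,0,0.03,0,-1,0,0,0.03,0,-1,0,0,0,0,0.3,0,0,0,0,0.3,0,0,0,0,0.3,0,0,0,0,0.3,0,0,0,0],
)

```text
time: 7.4
position: [0.6339, -0.2377, 0.0207]
tool_rot: [0.122, 0.993, -0.0, 0.0]
ft_force: [-0.3, 0.2, 0.1]
grip_width: 0.0557
grip_force: 0.0
```

Call:
play_rows(
  steps=[0.4,0,0,0,0,0.4,0,0,-0.3,0,0.4,0,0,-0.9,0,0.4,0,0,-0.9,0,0.4,0,0,-0.9,0,0.6,0,0,0,-0.35,0.6,0,0,0,0,0.6,0,0,0,0,0.6,0,0,0,0,0.6,0,0,0,0],
)

```text
time: 8.4
position: [0.6331, -0.2371, 0.1098]
tool_rot: [0.104, 0.995, 0.0, -0.001]
ft_force: [0.4, 0.0, 0.5]
grip_width: 0.0692
grip_force: 0.0
```

```bash
python3 go.py 684,-66,110,80 684,-66,16,80; python3 go.py 666,65,110,79 666,65,20,79
```

```text
t 8.4 p [ 633.1 -237.1  109.8] yaw 78.0 tilt -1.0 w 69.2 gf 0.0 F [0.4 0.  0.5]
684,-66,110,80 twist -0.35 then tx,ty,tz [-0.68  5.91 -0.01]
684,-66,16,80 twist 0.0 then tx,ty,tz [0.   0.   3.13]
t 8.4 p [ 633.1 -237.1  109.8] yaw 78.0 tilt -1.0 w 69.2 gf 0.0 F [0.4 0.  0.5]
666,65,110,79 twist -0.17 then tx,ty,tz [ 8.40e-01  1.01e+01 -1.00e-02]
666,65,20,79 twist 0.0 then tx,ty,tz [0. 0. 3.]
```

Call:
play_rows(
  steps=[0.7,0.04,0.6,0,-0.17,0.7,0.1,1,0,0,0.7,0.1,1,0,0,0.7,0.1,1,0,0,0.7,0.1,1,0,0,0.7,0.1,1,0,0,0.7,0.1,1,0,0,0.7,0.1,1,0,0,0.7,0.1,1,0,0,0.7,0,1,0,0],
  grip_force=15,
)

```text
time: 9.4
position: [0.6629, 0.0529, 0.1103]
tool_rot: [0.095, 0.995, 0.0, -0.001]
ft_force: [0.1, -0.0, -0.4]
grip_width: 0.0736
grip_force: 0.0
```

```bash
python3 go.py 666,65,110,79 666,65,18,79
```

```text
t 9.4 p [662.9  52.9 110.3] yaw 79.1 tilt -1.0 w 73.6 gf 0.0 F [ 0.1 -0.  -0.4]
666,65,110,79 twist 0.01 then tx,ty,tz [-0.02  0.41  0.01]
666,65,18,79 twist 0.0 then tx,ty,tz [0.   0.   3.07]
```

Call:
play_rows(
  steps=[0.7,0,0.41,0,0,0.7,0,0,0.8,0,0.7,0,0,0.9,0,0.7,0,0,0.8,0,0.7,0,0,0.57,0,0.7,0,0,0,0,-1,0,0,0,0,-1,0,0,0,0,-1,0,0,0,0,-1,0,0,0,0],
)

```text
time: 10.4
position: [0.6671, 0.062, 0.0198]
tool_rot: [0.096, 0.995, 0.0, 0.001]
ft_force: [0.0, 0.5, -0.7]
grip_width: 0.0495
grip_force: 0.0
```

Call:
play_rows(
  steps=[-1,0,0,0,0,-1,0,0,0,0,-1,0,0,0,0,-1,0,0,0,0,-1,0,0,-0.3,0,-1,0,0,-0.9,0,-1,0,0,-0.9,0,-1,0,0,-0.9,0,-1,0,0,0,0,-1,0,0,0,0],
)

```text
time: 11.4
position: [0.6665, 0.0621, 0.1092]
tool_rot: [0.096, 0.995, -0.0, 0.001]
ft_force: [-0.7, -0.4, -0.3]
grip_width: 0.033
grip_force: 15.0
```

```bash
python3 go.py 564,-220,108,77 564,-220,30,77; python3 -c "
from h import *
c=snap('top','pics/t2.png'); c=snap('scene','pics/s3.png')
im=c['image'][170:320,150:360,::-1]; cv2.imwrite('pics/s3c.png',cv2.resize(im,None,fx=3.5,fy=3.5,interpolation=2))"
```

```text
t 11.4 p [666.5  62.1 109.2] yaw 79.0 tilt -1.0 w 33.0 gf 15.0 F [-0.7 -0.4 -0.3]
564,-220,108,77 twist 0.35 then tx,ty,tz [ 1.21 -9.93  0.04]
564,-220,30,77 twist 0.0 then tx,ty,tz [0.  0.  2.6]
```

View pics/s3c.png

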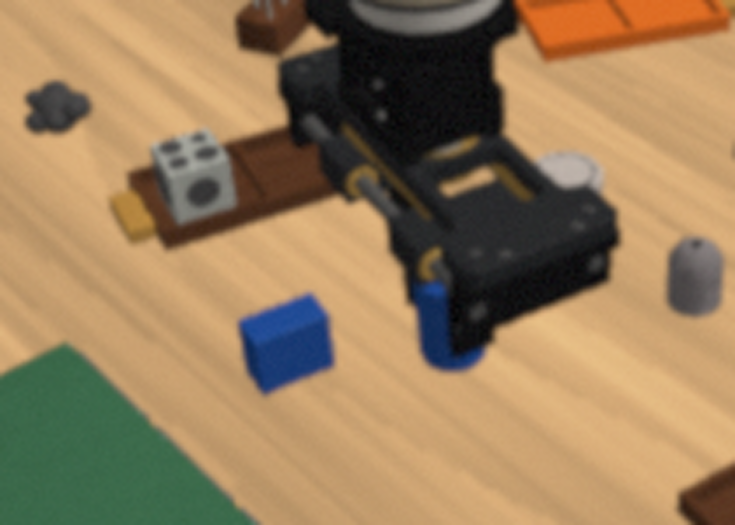

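The doming block stands flat in the first pocket (crop (195,175)) and the larger tube is held upright (crop (452,330)). On to the second pocket.

Call:
play_rows(
  steps=[-1,0,0,0,0.35,-1,0.1,-0.7,0,0,-1,0.14,-1,0,0,-1,0.14,-1,0,0,-1,0.14,-1,0,0,-1,0.14,-1,0,0,-1,0.14,-1,0,0,-1,0.14,-1,0,0,-1,0.14,-1,0,0,-1,0.1,-0.9,0,0],
)

```text
time: 12.5
position: [0.5721, -0.1821, 0.1068]
tool_rot: [0.113, 0.994, 0.001, -0.002]
ft_force: [-0.5, -0.1, 0.1]
grip_width: 0.0333
grip_force: 15.0
```

Call:
play_rows(
  steps=[-1,0.03,-0.33,0,0,-1,0,0,0,0,-1,0,0,0.6,0,-1,0,0,0.8,0,-1,0,0,0.7,0,-1,0,0,0.3,0,-1,0,0,0.1,0,-1,0,0,0,0,-1,0,0,0,0,-1,0,0,0,0],
)

```text
time: 13.5
position: [0.5714, -0.1908, 0.0342]
tool_rot: [0.113, 0.994, -0.0, 0.001]
ft_force: [-0.0, 0.7, 0.0]
grip_width: 0.0332
grip_force: 15.0
```

```bash
python3 go.py 564,-220,23.2,77
```

```text
t 13.5 p [ 571.4 -190.8   34.2] yaw 77.0 tilt -1.0 w 33.2 gf 15.0 F [-0.   0.7  0. ]
564,-220,23.2,77 twist 0.0 then tx,ty,tz [ 0.02 -1.01  0.37]
```

Call:
play_rows(
  steps=[-1,0,0,-0.4,0,-1,0,-0.5,0,0,-1,0,-0.5,0,0,-1,0,0,0.4,0,-1,0,0,0.15,0,-1,0,0,0.1,0,-1,0,0,0.05,0,-1,0,0,0.03,0,-1,0,0,0,0,-1,0,0,0,0],
)

```text
time: 14.5
position: [0.5642, -0.2198, 0.0238]
tool_rot: [0.113, 0.994, -0.0, 0.0]
ft_force: [-0.2, 0.3, -0.4]
grip_width: 0.0333
grip_force: 15.0
```

```bash
python3 go.py 564,-220,23.2,77; python3 -c "
from h import *
c=snap('scene','pics/s4.png')
im=c['image'][150:290,150:340,::-1]; cv2.imwrite('pics/s4c.png',cv2.resize(im,None,fx=4,fy=4,interpolation=2))"
```

```text
t 14.5 p [ 564.2 -219.8   23.8] yaw 77.0 tilt -1.0 w 33.3 gf 15.0 F [-0.2  0.3 -0.4]
564,-220,23.2,77 twist 0.01 then tx,ty,tz [ 0.   -0.01  0.02]
```

View pics/s4c.png

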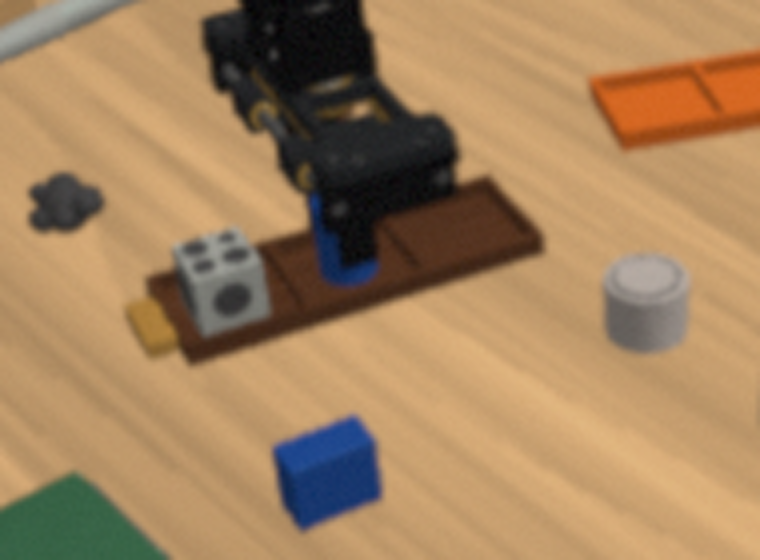

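The tube is centred in the second pocket (crop (348,265)). I'll seat it and release.

Call:
play_rows(
  steps=[-1,0,0,0.02,0,-1,0,0,0.02,0,-1,0,0,0,0,0,0,0,0,0,0.15,0,0,0,0,0.3,0,0,0,0,0.4,0,0,0,0,0.5,0,0,0,0,0.5,0,0,0,0,0.5,0,0,-0.3,0],
)

```text
time: 15.55
position: [0.563, -0.2194, 0.0306]
tool_rot: [0.113, 0.994, 0.001, -0.001]
ft_force: [-0.6, 0.7, 1.1]
grip_width: 0.0648
grip_force: 0.0
```

Call:
play_rows(
  steps=[0.6,0,0,-0.8,0,0.7,0,0,-0.9,0,0.7,0,0,-0.9,0,0.7,0,0,0,0,0.7,0,0,0,0,0.7,0,0,0,0,0.7,0,0,0,0,0.7,0,0,0,0,0.7,0,0,0,0,0.7,0,0,0,0],
  grip_force=20,
)

```text
time: 16.55
position: [0.5638, -0.2199, 0.109]
tool_rot: [0.113, 0.994, 0.0, -0.0]
ft_force: [0.7, -0.2, -0.1]
grip_width: 0.0742
grip_force: 0.0
```

```bash
python3 go.py 472,-62.5,106,77 472,-62.5,14,77; python3 -c "
from meas import *
c=robot.camera('top'); m=masks(c['image']); b=blob(m['grey'],(352,240)); print(rect(c,b,.018))"
```

```text
t 16.6 p [ 563.8 -219.9  109. ] yaw 77.0 tilt -1.0 w 74.2 gf 0.0 F [ 0.7 -0.2 -0.1]
472,-62.5,106,77 twist 0.0 then tx,ty,tz [4.16 4.42 0.1 ]
472,-62.5,14,77 twist 0.0 then tx,ty,tz [0.   0.   3.07]
[ 367.8 -135.4  826.  1007.2    1.9]
```

Call:
play_rows(
  steps=[1,0.83,0.88,0,0,1,0.83,0.88,0,0,1,0.83,0.88,0,0,1,0.83,0.88,0,0,1,0.83,0.9,0,0,1,0,0,0.8,0,1,0,0,0.9,0,1,0,0,0.8,0,1,0,0,0.67,0,-1,0,0,0,0],
)

```text
time: 17.6
position: [0.4713, -0.0623, 0.0125]
tool_rot: [0.113, 0.994, 0.001, -0.002]
ft_force: [-0.7, -0.0, -0.3]
grip_width: 0.0843
grip_force: 0.0
```

Call:
play_rows(
  steps=[-1,0,0,0,0,-1,0,0,0,0,-1,0,0,0,0,-1,0,0,0,0,-1,0,0,0,0,-1,0,0,0,0,-1,0,0,-0.3,0,-1,0,0,-0.9,0,-1,0,0,-0.9,0,-1,0,0,-0.4,0],
)

```text
time: 18.6
position: [0.4731, -0.0629, 0.0915]
tool_rot: [0.113, 0.994, -0.0, 0.001]
ft_force: [-0.4, -1.2, -0.7]
grip_width: 0.0472
grip_force: 20.0
```

```bash
python3 go.py 495,-203,90,77 495,-203,30,77; python3 -c "
from h import *
c=snap('scene','pics/s5.png')
im=c['image'][150:290,180:370,::-1]; cv2.imwrite('pics/s5c.png',cv2.resize(im,None,fx=4,fy=4,interpolation=2))"
```

```text
t 18.6 p [473.1 -62.9  91.5] yaw 77.0 tilt -1.0 w 47.2 gf 20.0 F [-0.4 -1.2 -0.7]
495,-203,90,77 twist 0.0 then tx,ty,tz [-1.76 -4.39  0.05]
495,-203,30,77 twist 0.0 then tx,ty,tz [0. 0. 2.]
```

View pics/s5c.png

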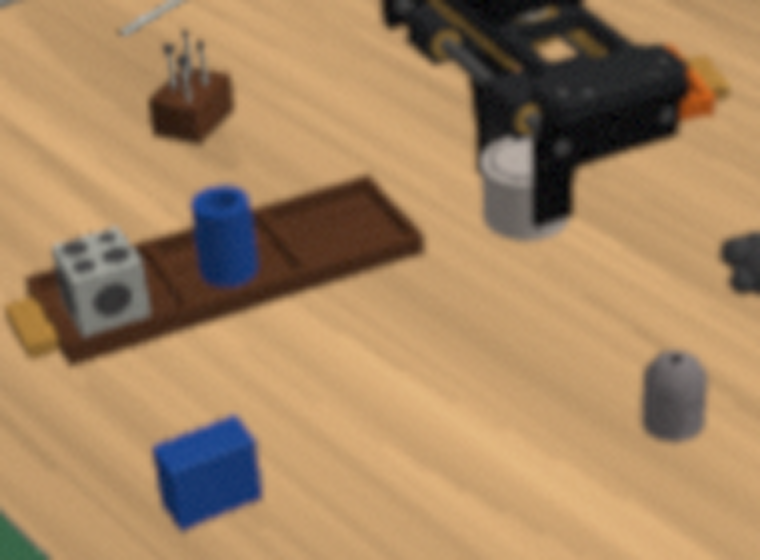

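The tube stands in the second pocket (crop (225,240)) and the tin is held upright (crop (520,190)). On to the third pocket.

Call:
play_rows(
  steps=[-1,-0.2,-0.5,0,0,-1,-0.36,-0.9,0,0,-1,-0.36,-0.9,0,0,-1,-0.36,-0.9,0,0,-1,-0.32,-0.8,0,0,-1,-0.16,-0.39,0,0,-1,0,0,0.5,0,-1,0,0,0.8,0,-1,0,0,0.6,0,-1,0,0,0.2,0],
)

```text
time: 19.65
position: [0.4924, -0.202, 0.024]
tool_rot: [0.113, 0.994, 0.001, -0.002]
ft_force: [-1.4, 0.6, -0.9]
grip_width: 0.0474
grip_force: 20.0
```

Call:
play_rows(
  steps=[-1,0,0,0.05,0,-1,0,0,0.04,0,-1,0,0,0.03,0,-1,0,0,0.03,0,-1,0,0,0.03,0,-1,0,0,0,0,-1,0,0,0,0,-1,0,0,0,0,-1,0,0,0,0,-1,0,0,0,0],
)

```text
time: 20.65
position: [0.4943, -0.203, 0.021]
tool_rot: [0.113, 0.994, 0.0, -0.0]
ft_force: [-0.2, 0.3, -2.3]
grip_width: 0.0472
grip_force: 20.0
```

```bash
python3 go.py 495,-203,18.5,77
```

```text
t 20.6 p [ 494.3 -203.    21. ] yaw 77.0 tilt -1.0 w 47.2 gf 20.0 F [-0.2  0.3 -2.3]
495,-203,18.5,77 twist 0.0 then tx,ty,tz [-0.02  0.    0.08]
```

Call:
play_rows(
  steps=[-1,0,0,0.03,0,-1,0,0,0.03,0,-1,0,0,0,0,-1,0,0,0,0,-1,0,0,0,0,-1,0,0,0,0,-1,0,0,0,0,-1,0,0,0,0,-1,0,0,0,0,-1,0,0,0,0],
)

```text
time: 21.65
position: [0.4943, -0.203, 0.0192]
tool_rot: [0.113, 0.994, -0.0, -0.0]
ft_force: [0.0, -0.0, -1.6]
grip_width: 0.0472
grip_force: 20.0
```

```bash
python3 go.py; python3 -c "
from h import *
c=snap('scene','pics/s6.png')
im=c['image'][170:270,200:330,::-1]; cv2.imwrite('pics/s6c.png',cv2.resize(im,None,fx=6,fy=6,interpolation=2))"; python3 go.py
```

```text
t 21.6 p [ 494.3 -203.    19.2] yaw 77.0 tilt -1.0 w 47.2 gf 20.0 F [ 0.  -0.  -1.6]
t 21.7 p [ 494.3 -203.    19.1] yaw 77.0 tilt -1.0 w 47.1 gf 20.0 F [-0.2 -0.7 -0.9]
```

View pics/s6c.png

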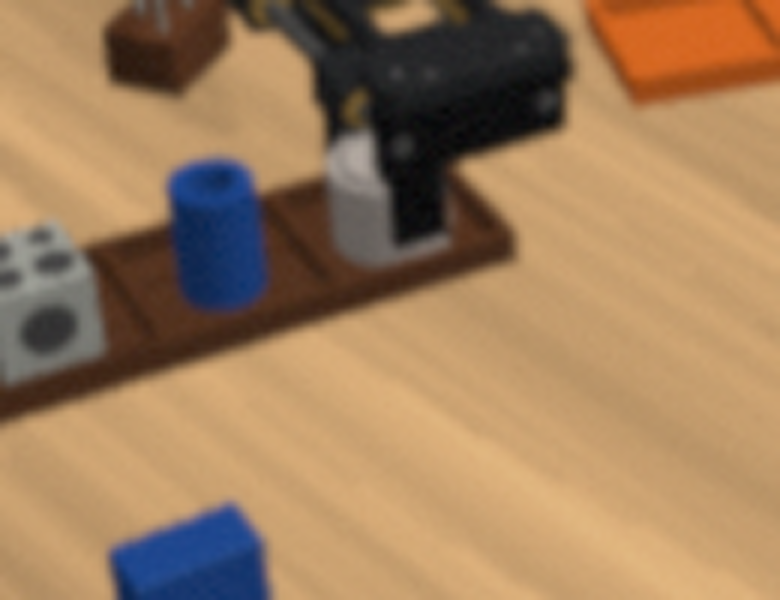

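The tin is over the floor of the third pocket (crop (390,215)). A little further to contact, checking the force.

Call:
play_rows(
  steps=[-1,0,0,0.02,0,-1,0,0,0,0,-1,0,0,0.02,0,-1,0,0,0,0,-1,0,0,0,0,-1,0,0,0,0,-1,0,0,0,0,-1,0,0,0,0,-1,0,0,0,0,-1,0,0,0,0],
)

```text
time: 22.7
position: [0.4943, -0.203, 0.019]
tool_rot: [0.113, 0.994, -0.0, 0.0]
ft_force: [-1.6, 0.9, 8.0]
grip_width: 0.0474
grip_force: 20.0
```

Contact (8 N). Release and rise.

Call:
play_rows(
  steps=[-1,0,0,-0.02,0,0.2,0,0,0,0,0.3,0,0,0,0,0.4,0,0,0,0,0.55,0,0,0,0,0.55,0,0,0,0,0.55,0,0,-0.3,0,0.55,0,0,-0.9,0,0.55,0,0,-0.9,0,0.55,0,0,-0.8,0],
  grip_force=15,
)

```text
time: 23.7
position: [0.4944, -0.203, 0.1072]
tool_rot: [0.113, 0.994, -0.0, 0.0]
ft_force: [0.9, -0.7, -0.3]
grip_width: 0.0676
grip_force: 0.0
```

```bash
python3 go.py 684,-66.5,108,80 684,-66.5,15,80
```

```text
t 23.7 p [ 494.4 -203.   107.2] yaw 77.0 tilt -1.0 w 67.6 gf 0.0 F [ 0.9 -0.7 -0.3]
684,-66.5,108,80 twist -0.52 then tx,ty,tz [-5.43  5.58 -0.03]
684,-66.5,15,80 twist 0.0 then tx,ty,tz [0.  0.  3.1]
```

Call:
play_rows(
  steps=[0.5,0,0,0,-0.52,0.5,-0.9,0.93,0,0,0.5,-0.9,0.93,0,0,0.5,-0.9,0.93,0,0,0.5,-0.91,0.93,0,0,0.5,-0.91,0.93,0,0,0.5,-0.91,0.93,0,0,0.5,0,0,0.8,0,0.5,0,0,0.9,0,0.5,0,0,0.8,0],
)

```text
time: 24.7
position: [0.6839, -0.0658, 0.0302]
tool_rot: [0.087, 0.996, -0.0, 0.0]
ft_force: [-1.3, 0.5, 0.8]
grip_width: 0.0653
grip_force: 0.0
```

```bash
python3 go.py 684,-66.5,15,80
```

```text
t 24.7 p [683.9 -65.8  30.2] yaw 80.0 tilt -1.0 w 65.3 gf 0.0 F [-1.3  0.5  0.8]
684,-66.5,15,80 twist 0.01 then tx,ty,tz [-0.01 -0.02  0.51]
```

Call:
play_rows(
  steps=[0.5,0,0,0.3,0,0.5,0,0,0.2,0,0.5,0,0,0,0,-1,0,0,0,0,-1,0,0,0,0,-1,0,0,0,0,-1,0,0,0,0,-1,0,0,0,0,-1,0,0,0,0,-1,0,0,0,0],
)

```text
time: 25.7
position: [0.6839, -0.0665, 0.0157]
tool_rot: [0.087, 0.996, -0.0, 0.0]
ft_force: [-0.3, 0.0, 1.7]
grip_width: 0.0239
grip_force: 15.0
```

Call:
play_rows(
  steps=[-1,0,0,0,0,-1,0,0,0,0,-1,0,0,-0.3,0,-1,0,0,-0.9,0,-1,0,0,-0.9,0,-1,0,0,-0.8,0,-1,0,0,0,0,-1,0,0,0,0,-1,0,0,0,0,-1,0,0,0,0],
)

```text
time: 26.7
position: [0.6827, -0.0662, 0.1008]
tool_rot: [0.087, 0.996, 0.0, -0.002]
ft_force: [0.5, 0.5, -0.3]
grip_width: 0.0242
grip_force: 15.0
```

```bash
python3 go.py 499,211,103,81 499,211,30,81
```

```text
t 26.7 p [682.7 -66.2 100.8] yaw 80.0 tilt -1.0 w 24.2 gf 15.0 F [ 0.5  0.5 -0.3]
499,211,103,81 twist -0.18 then tx,ty,tz [ 7.49  8.17 -0.07]
499,211,30,81 twist 0.0 then tx,ty,tz [0.   0.   2.43]
```

Call:
play_rows(
  steps=[-1,0,0,0,-0.18,-1,0.83,0.91,0,0,-1,0.83,0.91,0,0,-1,0.83,0.91,0,0,-1,0.83,0.91,0,0,-1,0.83,0.91,0,0,-1,0.83,0.91,0,0,-1,0.83,0.91,0,0,-1,0.83,0.9,0,0,-1,0.83,0.9,0,0],
)

```text
time: 27.7
position: [0.4998, 0.2117, 0.1022]
tool_rot: [0.078, 0.997, -0.0, -0.0]
ft_force: [0.4, 0.4, -0.1]
grip_width: 0.0236
grip_force: 15.0
```

Call:
play_rows(
  steps=[-1,0,0,0,0,-1,0,0,0.6,0,-1,0,0,0.8,0,-1,0,0,0.7,0,-1,0,0,0.3,0,-1,0,0,0.1,0,-1,0,0,0,0,-1,0,0,0,0,-1,0,0,0,0,-1,0,0,0,0],
)

```text
time: 28.7
position: [0.5013, 0.2107, 0.0283]
tool_rot: [0.078, 0.997, 0.0, 0.001]
ft_force: [0.1, 0.6, 0.1]
grip_width: 0.0242
grip_force: 15.0
```

```bash
python3 go.py 499,211,19.7,81; python3 -c "
from h import *
c=snap('scene','pics/s7.png')
im=c['image'][200:360,280:490,::-1]; cv2.imwrite('pics/s7c.png',cv2.resize(im,None,fx=3.5,fy=3.5,interpolation=2))"
```

```text
t 28.7 p [501.3 210.7  28.3] yaw 81.0 tilt -1.0 w 24.2 gf 15.0 F [0.1 0.6 0.1]
499,211,19.7,81 twist 0.0 then tx,ty,tz [ 0.08 -0.    0.29]
```

View pics/s7c.png

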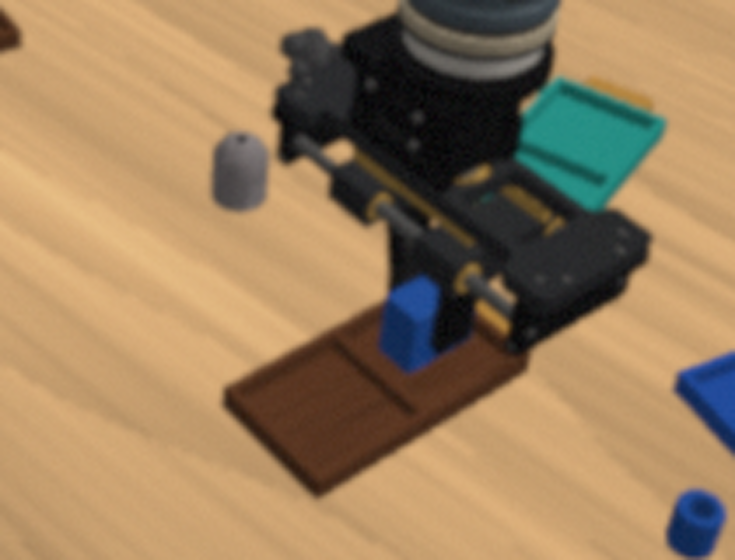

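The slab hangs upright in the pocket next to the brass pull (crop (425,325)). Lower to contact.

Call:
play_rows(
  steps=[-1,0.06,0,0.1,0,-1,0,0,0.07,0,-1,0,0,0.05,0,-1,0,0,0.03,0,-1,0,0,0.02,0,-1,0,0,0,0,-1,0,0,0,0,-1,0,0,0,0,-1,0,0,0,0,-1,0,0,0,0],
)

```text
time: 29.75
position: [0.4988, 0.2109, 0.0196]
tool_rot: [0.078, 0.997, -0.0, -0.0]
ft_force: [-1.9, -0.2, 4.7]
grip_width: 0.024
grip_force: 15.0
```

Call:
play_rows(
  steps=[-1,0,0,0.02,0,-1,0,0,0,0,-1,0,0,0,0,-1,0,0,0,0,-1,0,0,0,0,-1,0,0,0,0,-1,0,0,0,0,-1,0,0,0,0,-1,0,0,0,0,-1,0,0,0,0],
)

```text
time: 30.75
position: [0.4988, 0.2109, 0.0196]
tool_rot: [0.078, 0.997, -0.0, -0.0]
ft_force: [-2.6, -0.3, 8.7]
grip_width: 0.0239
grip_force: 15.0
```

Contact. Release and rise.

Call:
play_rows(
  steps=[-1,0,0,-0.03,0,-0.3,0,0,0,0,-0.2,0,0,0,0,-0.1,0,0,0,0,0,0,0,0,0,0,0,0,0,0,0,0,0,-0.3,0,0,0,0,-0.9,0,0,0,0,-0.9,0,0.4,0,0,-0.8,0],
  grip_force=12,
)

```text
time: 31.75
position: [0.4991, 0.2109, 0.1084]
tool_rot: [0.078, 0.997, 0.0, 0.0]
ft_force: [0.6, 0.7, 0.2]
grip_width: 0.0463
grip_force: 0.0
```

```bash
python3 go.py 472,51,105,81 472,51,12.5,81
```

```text
t 31.8 p [499.1 210.9 108.4] yaw 81.0 tilt -1.0 w 46.3 gf 0.0 F [0.6 0.7 0.2]
472,51,105,81 twist 0.0 then tx,ty,tz [ 0.06 -5.41  0.11]
472,51,12.5,81 twist 0.0 then tx,ty,tz [0.   0.   3.08]
```

Call:
play_rows(
  steps=[0.7,0.01,-0.8,0,0,0.7,0.01,-0.95,0,0,0.7,0.01,-0.95,0,0,0.7,0.01,-0.95,0,0,0.7,0.01,-0.95,0,0,0.7,0.01,-0.81,0,0,0.7,0,0,0.8,0,0.7,0,0,0.9,0,0.7,0,0,0.8,0,0.7,0,0,0.4,0],
)

```text
time: 32.75
position: [0.4713, 0.0508, 0.0188]
tool_rot: [0.078, 0.997, 0.0, -0.001]
ft_force: [0.8, 0.4, 0.1]
grip_width: 0.0741
grip_force: 0.0
```

```bash
python3 go.py 472,51,12.5,81
```

```text
t 32.8 p [471.3  50.8  18.8] yaw 81.0 tilt -1.0 w 74.1 gf 0.0 F [0.8 0.4 0.1]
472,51,12.5,81 twist -0.0 then tx,ty,tz [-0.02  0.01  0.21]
```

Call:
play_rows(
  steps=[0.7,-0.02,0,0.15,0,0.7,0,0,0.05,0,-1,0,0,0,0,-1,0,0,0,0,-1,0,0,0,0,-1,0,0,0,0,-1,0,0,0,0,-1,0,0,0,0,-1,0,0,0,0,-1,0,0,0,0],
)

```text
time: 33.75
position: [0.4725, 0.0508, 0.0139]
tool_rot: [0.078, 0.997, -0.0, 0.0]
ft_force: [0.3, 0.1, 2.6]
grip_width: 0.0335
grip_force: 12.0
```

Call:
play_rows(
  steps=[-1,0,0,0,0,-1,0,0,-0.3,0,-1,0,0,-0.9,0,-1,0,0,-0.9,0,-1,0,0,-0.8,0,-1,0,0,0,0,-1,0,0,0,0,-1,0,0,0,0,-1,0,0,0,0,-1,0,0,0,0],
)

```text
time: 34.75
position: [0.4718, 0.0508, 0.0999]
tool_rot: [0.078, 0.997, 0.0, -0.001]
ft_force: [0.5, 0.3, -0.2]
grip_width: 0.0335
grip_force: 12.0
```

```bash
python3 go.py 569,200.5,100,81 569,200.5,25,81; python3 -c "
from h import *
c=snap('scene','pics/s8.png')
im=c['image'][170:370,280:490,::-1]; cv2.imwrite('pics/s8c.png',cv2.resize(im,None,fx=3,fy=3,interpolation=2))"
```

```text
t 34.8 p [471.8  50.8  99.9] yaw 81.0 tilt -1.0 w 33.5 gf 12.0 F [ 0.5  0.3 -0.2]
569,200.5,100,81 twist 0.0 then tx,ty,tz [-2.42  5.43 -0.  ]
569,200.5,25,81 twist 0.0 then tx,ty,tz [0.  0.  2.5]
```

View pics/s8c.png

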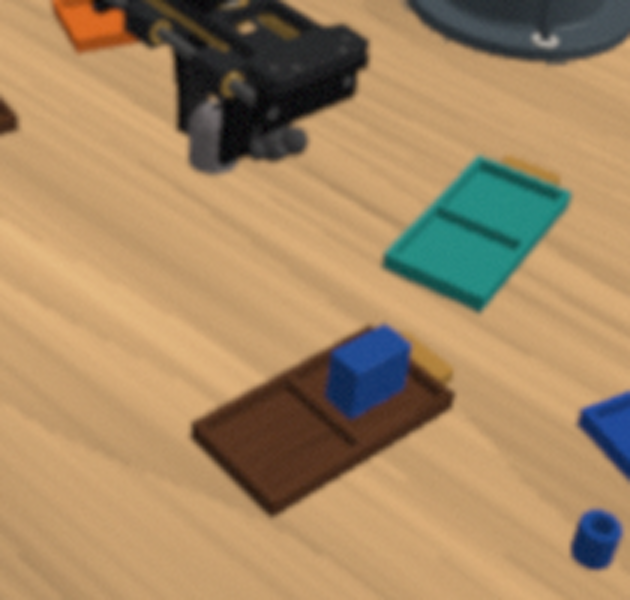

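The slab stands flat in the first short pocket (crop (370,370)) and the bob is held upright. On to the second pocket.

Call:
play_rows(
  steps=[-1,-0.3,0.65,0,0,-1,-0.42,0.95,0,0,-1,-0.42,0.95,0,0,-1,-0.42,0.95,0,0,-1,-0.42,0.95,0,0,-1,-0.3,0.7,0,0,-1,-0.14,0.28,0,0,-1,0,0,0.7,0,-1,0,0,0.8,0,-1,0,0,0.6,0],
)

```text
time: 35.8
position: [0.5683, 0.1996, 0.0362]
tool_rot: [0.078, 0.997, -0.0, -0.001]
ft_force: [-0.1, -0.7, -0.4]
grip_width: 0.0329
grip_force: 12.0
```

Call:
play_rows(
  steps=[-1,0,0,0.3,0,-1,0,0,0,0,-1,0,0,0,0,-1,0,0,0,0,-1,0,0,0,0,-1,0,0,0,0,-1,0,0,0,0,-1,0,0,0,0,-1,0,0,0,0,-1,0,0,0,0],
)

```text
time: 36.8
position: [0.5696, 0.2004, 0.0287]
tool_rot: [0.078, 0.997, -0.0, -0.0]
ft_force: [-0.4, 0.4, -0.5]
grip_width: 0.0331
grip_force: 12.0
```

```bash
python3 go.py 569,200.5,17.6,81
```

```text
t 36.8 p [569.6 200.4  28.7] yaw 81.0 tilt -1.0 w 33.1 gf 12.0 F [-0.4  0.4 -0.5]
569,200.5,17.6,81 twist 0.0 then tx,ty,tz [0.02 0.   0.37]
```

Call:
play_rows(
  steps=[-1,0,0,0.14,0,-1,0,0,0.1,0,-1,0,0,0.06,0,-1,0,0,0.04,0,-1,0,0,0.02,0,-1,0,0,0,0,-1,0,0,0,0,-1,0,0,0,0,-1,0,0,0,0,-1,0,0,0,0],
)

```text
time: 37.8
position: [0.5696, 0.2004, 0.0179]
tool_rot: [0.078, 0.997, 0.0, 0.0]
ft_force: [-0.9, 0.0, 0.2]
grip_width: 0.0334
grip_force: 12.0
```

Call:
play_rows(
  steps=[-1,0,0,0.02,0,-1,0,0,0,0,-1,0,0,0,0,-1,0,0,0,0,-1,0,0,0,0,-1,0,0,0,0,-1,0,0,0,0,-1,0,0,0,0,-1,0,0,0,0,-1,0,0,0,0],
)

```text
time: 38.8
position: [0.5696, 0.2004, 0.0179]
tool_rot: [0.078, 0.997, 0.0, 0.0]
ft_force: [-1.3, -0.7, 5.7]
grip_width: 0.0337
grip_force: 12.0
```

Contact. Release, rise and back off.

Call:
play_rows(
  steps=[-1,0,0,-0.02,0,0,0,0,0,0,0.15,0,0,0,0,0.3,0,0,0,0,0.3,0,0,0,0,0.3,0,0,0,0,0.3,0,0,-0.3,0,0.3,0,0,-0.9,0,0.4,0,0,-0.9,0,0.4,0,0,-1,0],
)

```text
time: 39.8
position: [0.5692, 0.2003, 0.112]
tool_rot: [0.078, 0.997, -0.0, -0.0]
ft_force: [0.4, 0.5, 0.2]
grip_width: 0.06
grip_force: 0.0
```

Call:
play_rows(
  steps=[0.4,0,0,-1,0,0.4,0,0,-1,0,0.4,0,0,-1,0,0.4,0,1,0,0,0.4,0,1,0,0,0.4,0,1,0,0,0.4,0,1,0,0,0.4,0,1,0,0,0.4,0,1,0,0,0.4,0,1,0,0],
)

```text
time: 40.8
position: [0.6022, 0.4089, 0.2016]
tool_rot: [0.078, 0.997, 0.0, 0.0]
ft_force: [0.9, -0.9, 0.1]
grip_width: 0.061
grip_force: 0.0
```

```bash
python3 go.py; python3 -c "
from h import *
c=snap('top','pics/t9.png'); a=c['image'][120:270,130:530]; c=snap('scene','pics/s9.png'); b=c['image'][140:370,160:560]
cv2.imwrite('pics/f.png',cv2.resize(np.vstack([a,b])[:,:,::-1],None,fx=1.57,fy=1.57,interpolation=2))"
```

```text
t 40.8 p [602.2 408.9 201.6] yaw 81.0 tilt -1.0 w 61.0 gf 0.0 F [ 0.9 -0.9  0.1]
```

View pics/f.png

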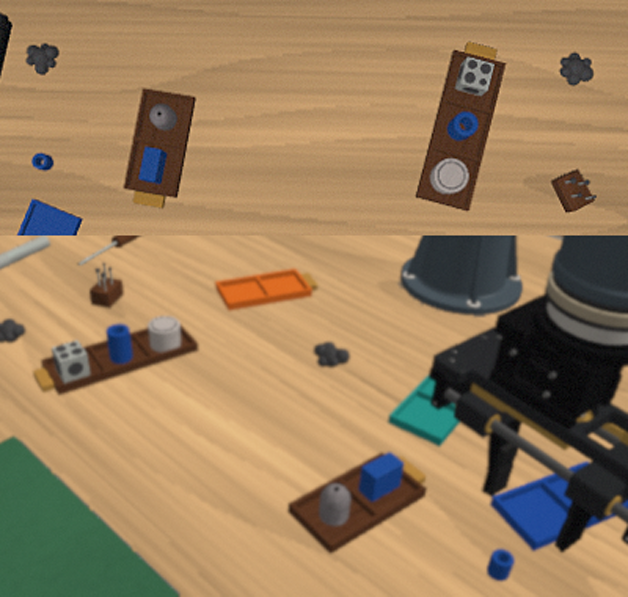

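Both views show all five things upright in their pockets. From the brass pull, the long tray has block, tube, tin and the short tray has slab, bob. The smaller tube and the bur block have not moved, and the gripper is clear.

```bash
python3 -c "
from rig import robot
print(robot.hand_in())"
```

```text
the job is handed in; nothing more can be done
None
```

The job is handed in: both trays are filled in the order asked, everything stands upright in its pocket in the final pictures, the smaller wax tube and bur block were not touched, and it took about 41 s of the 125 s allowed.

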